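# Check a slab roller's chain tensioner and hold it wound for the chain

## Robot

A 6-joint arm with a two-finger parallel gripper is mounted at the origin on the work surface. World frame = base frame: x ahead of the robot, y to its left, z up, the work surface at z = 0. Lengths are in m, angles in rad, forces in N, time in s.
With the tool pointing down it reaches from about 0.3 to 1 m from the base axis. Payload 5.1 kg.
Tool frame: the origin (TCP) lies midway between the tips of the shut fingers; the grasp point (between the pads) lies robot.grip_depth behind it (robot.grip_depth is the distance from the TCP to the grasp point, in m); z points along the fingers, y is the line along which they close (so a half turn about z gives the same grasp; the last joint's range is limited). The gripper opens to 95 mm and grips with 3 to 60 N. Pads are 20 mm wide; open, the fingers measure 119 mm over their backs; the gripper's body (75 mm by 180 mm) begins 59 mm behind the grasp point.
Start: joints at [1.177, 0.124, 1.65, -0, 1.367, -0.083], TCP at [0.199, 0.619, 0.192] pointing down, gripper open.
Joint ranges: [-2.61, 2.61], [-1.02, 2.33], [0.03, 2.71], [-1.35, 4.49], [0.32, 2.68], [-2.91, 2.91]. Speed limits (rad/s): [2.57, 2.57, 3.14, 3.14, 3.14, 3.14].

## Interface

Orientations are given as a unit quaternion [w, x, y, z].
In Python, from plant import robot gives the robot as it stands.
- The arm moves only by the tool servo_tool, never from a script. Its argument "motion" is a list of rows, each a list of 7 numbers: the turn, a rotation vector about the tool's x, y, z in units of 8 degrees (1.0 is 8 degrees), then the shift along the tool's x, y, z in units of 30 mm (1.0 is 30 mm), then the finger opening in mm, from 0 to 95.1. In form: [[wx, wy, wz, dx, dy, dz, gripper], ...]. A call has exactly 8 rows; each row shifts and turns the commanded pose from where the row before left it, along the tool's axes as they then stand; what a row does not reach is not made up. A row lasts 1/10 s, in which the tool goes at most 50 mm and 8.59 degrees, less where a joint would pass 70% of its speed; a pose out of reach is approached as far as the arm can. A call is refused whole if a number of a shift passes 1 or a number of a turn 1, either way. A call with a gripper value outside its range is refused whole. The fingers move at their own pace and stop on an object; the grip force is fixed at half the most. Time passes only in rows, so rows that do not move let the fingers close, or fill a call up. It gives the time, the measured TCP pose, the force, the opening and the grip force at its end, in the units of the state.
- robot.state(): the state, without advancing time (a new reading comes with each control period).
- robot.get_image(name): name is "side" or "top"; returns the picture (480x640x3 uint8, blue, green, red); there is no depth.
- robot.get_calibration(name): a dict with "fx", "fy", "cx", "cy" (pixels), "distortion" ([k1, k2, p1, p2, k3] as OpenCV has them; the pictures are not rectified), "eye" and "orientation" of the camera in the world. Camera axes: x right, y down, z forward; pixel columns grow to the right and rows downward; lengths in m; the calibration is good to about 2 mm. A picture is of the moment at which its call begins. get_calibration takes no time and is no camera call.
- robot.hand_in(): hands the job in; it is judged then, once.
Trained networks look in the newest picture that a camera, given by its name, has taken for a name from the list of things; names that differ only in an ending like _2 or _b are one class to them, and where a whole thing is asked for, a point or a joint stands for the part that bears it (a point fixed in the world has none). Each returns a list of dicts, best first, with "confidence" (0 to 1); they miss things now and then, are a little off and sometimes report something else, mostly with a low value. They report only what shows in the picture. A call takes as long as a camera call.
- robot.search_frame(camera, target): "bbox" ([left, top, right, bottom] in pixels, round what is visible of it).
The state is a dict: "clock": time; "joint_positions": joint angles; "dq": joint speeds; "tau": joint torques, N m; "ee_pos": TCP position; "orientation": TCP orientation; "contact_force": force on the tool from outside, world axes, zero at the start; "moment": the same for the moment, N m; "grip_width": finger opening in m; "gripper_force": force on a finger pad.
Only numpy, scipy, OpenCV 4.12 (cv2) and the standard library are available. Lean on these libraries where they do the work, as an engineer would, in place of code of your own. Each camera call takes 0.05 s, during which the arm holds its last target. There are 200 camera calls.

## Task

The slab roller's blue drive unit lies open on the bench with its chain off: swing the yellow tensioner arm (its upright steel spindle makes a handle) against its spring all the way to the red stop, then ease it back slowly, never letting it snap, until it is home at the black stop. Then swing it all the way to the red stop once more and finish while holding it there with the fingers, so that the chain can be slipped on: the program ends with the gripper still holding it against the spring. Leave everything else on the bench where it is.

Things in the scene. Friction and masses are not known exactly. Their poses are not given: they have to be found in the camera images.
- tensioner_arm (a joint): angle of the yellow tensioner arm about its upright pivot, rad: 0 = home at the black stop, 1.05 = at the red stop; it grows as the arm is wound, anticlockwise seen from above. A torsion spring always pushes it back towards 0: 0.35 N m at home, rising evenly to 1.2 N m at the red stop (about 3 N to 10 N sideways at the spindle), plus a drag of 0.5 N m per rad/s. Let go, it snaps home at 2 rad/s; easing it back stays below 1 rad/s.
- spindle (a point): middle of the part of the spindle to take hold of, 100 mm above the bench, on the spindle's axis. The spindle is an upright bare steel pin, 16 mm in diameter, fixed on the free end of the yellow arm, 120 mm from the pivot axis; it stands free from 68 mm to 122 mm above the bench, above a dark toothed idler sprocket 44 mm across (62 to 68 mm above the bench). It turns with the arm. Nothing else on the drive unit is higher than 80 mm above the bench.
- pivot (a point): point on the arm's upright pivot axis, 100 mm above the bench (empty air above the yellow hub, which ends 80 mm up)
- yellow_arm: the swinging arm: yellow flat bar 22 mm wide, 54 to 62 mm above the bench, with hub, idler sprocket and spindle. Origin on the pivot axis at bench height; its x axis points along the arm from the pivot to the spindle (120 mm), z up.
- drive_unit: fixed blue steel plate 340 x 260 mm on two wooden battens, its top 37 mm above the bench, carrying two steel sprockets, the arm's pivot, and the red and black stop pins. Origin on the bench right under the pivot, z up; the arm sweeps on the -x side of it (towards the robot), 0.525 rad either side of the unit's -x axis: home at the black stop on the +y side, the red stop on the -y side.
- raw_cup: unfired off-white clay cup, 72 mm across the rim, 85 mm high (loose, leave it alone). Origin: on its axis, under it.
- raw_bowl: unfired reddish clay bowl, 90 mm across, 50 mm high (loose, leave it alone). Origin: on its axis, under it.
- mould: two-part white plaster mould, 70 x 70 x 78 mm (loose, leave it alone). Origin: on its axis, under it.
- glaze_jar: glaze jar with a blue lid, 64 mm across, 80 mm high (loose, leave it alone). Origin: on its axis, under it.
- sprayer: white spray bottle with a blue head and a red band, 67 mm across, 157 mm high (loose, leave it alone). Origin: on its axis, under it.
- brush: paint brush lying flat, handle along its x axis, about 200 mm long (loose, leave it alone). Origin: under its middle.
- wrench: steel wrench lying flat along its x axis, about 180 mm long (loose, leave it alone). Origin: under its middle.

How it is judged:
On the way, in this order (a step that is already met when the one before it is completed fails the run):
1. the arm is wound to the red stop (value of joint tensioner_arm above 0.99 rad), for 0.2 s.
2. the arm is back home at the black stop, at rest (value of joint tensioner_arm below 0.06 rad and velocity of joint tensioner_arm between -0.1 and 0.1 rad/s), for 0.2 s.
3. the arm is wound to the red stop again (value of joint tensioner_arm above 0.99 rad), for 0.2 s.
At the end, for the whole second after the job is handed in: the yellow arm is at the red stop (joint above 0.99 rad of 1.05) and still, the gripper's fingers hold it there with more than 4 N, and every bystander is within 20 mm of where it began (value of joint tensioner_arm above 0.99 rad and velocity of joint tensioner_arm between -0.1 and 0.1 rad/s and contact force between the fingers and yellow_arm above 4 N and distance of each of raw_cup, raw_bowl, mould, glaze_jar, sprayer, brush, wrench from where it was at the start of the episode below 0.02 m); the arm keeps its last pose, push and grip.
It fails at once if the arm snaps back (faster than 1 rad/s towards home) (velocity of joint tensioner_arm below -1 rad/s).
It fails at once if a bystander is shifted by more than 20 mm (distance of any of raw_cup, raw_bowl, mould, glaze_jar, sprayer, brush, wrench from where it was at the start of the episode above 0.02 m).
It also fails if it takes over 56 s, if anything falls off the work surface, if the arm or the gripper's body presses on something with over 40 N, if the wrist force passes 120 N, or if a joint passes its speed limit or range.

## Working session

There is one attempt and no reset: what is moved stays moved. The work goes in short steps, Python scripts to look and compute and a tool call to move; the robot and the scene stay as the last step left them, time stands still between calls to the robot, and variables do not carry over. Pictures are saved under pics/ and viewed, at most 10 in all, crops included, and the job is handed in when it is done.

Besides the shell and the picture viewer there is one more tool, called after "Emit:" as a command line: name --pt "numbers of a row" for each row, then --argument value for the rest. servo_tool: Moves the arm, as the interface text tells. Its arguments: {"type":"object","properties":{"motion":{"type":"array","items":{"type":"array","items":{"type":"number"}}}},"required":["motion"]}

```bash
mkdir -p pics; ls
python3 - <<'E'
from plant import robot
import cv2
for c in("top","side"):
    cv2.imwrite(f"pics/{c}0.png",robot.get_image(c))
    print(c,robot.get_calibration(c))
    for t in("spindle","yellow_arm","drive_unit","pivot"):
        print(t,robot.search_frame(c,t)[:2])
print(robot.state(),robot.grip_depth)
E
```

```text
pics
top {'fx': 564.7547270095733, 'fy': 564.7547270095733, 'cx': 316.00564725634536, 'cy': 231.63605457728409, 'distortion': array([-0.17038617,  0.        ,  0.        ,  0.        ,  0.        ]), 'eye': array([ 0.4226571 , -0.00871778,  1.75101689]), 'orientation': array([ 0.03048299, -0.70328387,  0.70929922, -0.03684015])}
spindle [{'bbox': [331.2, 224.1, 363.1, 275.5], 'confidence': 0.7}]
yellow_arm [{'bbox': [332.5, 225.1, 364.6, 274.3], 'confidence': 0.63}]
drive_unit [{'bbox': [315.2, 181.1, 398.2, 288.7], 'confidence': 0.83}]
pivot [{'bbox': [307.3, 180.9, 403.6, 291.8], 'confidence': 0.63}]
side {'fx': 608.6409987676481, 'fy': 608.6409987676481, 'cx': 311.30554196562764, 'cy': 232.95028880171583, 'distortion': array([-0.1162647,  0.       ,  0.       ,  0.       ,  0.       ]), 'eye': array([0.14465141, 1.43971075, 1.01316063]), 'orientation': array([ 0.06970013, -0.12614922,  0.86521634, -0.48023843])}
spindle [{'bbox': [313.8, 207.2, 360.0, 230.7], 'confidence': 0.96}]
yellow_arm [{'bbox': [318.0, 205.0, 359.5, 231.0], 'confidence': 0.73}, {'bbox': [260.9, 195.5, 383.2,
[... 263 characters left out ...]
array([ 1.17737515e+00,  1.23813547e-01,  1.65032463e+00, -1.47609293e-05,
        1.36752102e+00, -8.25909276e-02]), 'dq': array([ 1.74522371e-03, -2.12346170e-03, -1.92514091e-03, -2.26669061e-05,
       -5.93047277e-04,  8.41363822e-04]), 'tau': array([-1.21425483e-04, -4.17083573e+01, -3.59805465e+01,  7.73882330e-02,
        4.35384584e-02, -4.87114733e-05]), 'ee_pos': array([0.19881639, 0.61881459, 0.19243286]), 'orientation': array([-8.20376634e-07,  1.54788762e-01,  9.87947589e-01, -3.40410744e-05]), 'contact_force': array([-0.27390854, -0.9447918 , -0.27602948]), 'moment': array([-0.02229493, -0.00819588, -0.00245886]), 'gripper_force': 0.0, 'grip_width': 0.09537087858253918} 0.0188
```

View pics/top0.png

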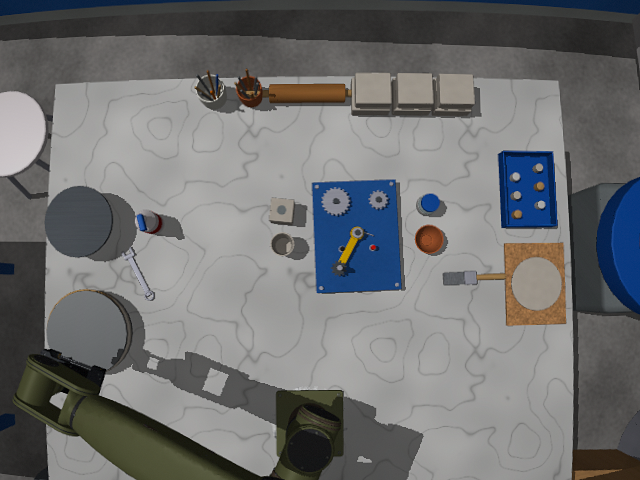

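View pics/side0.png

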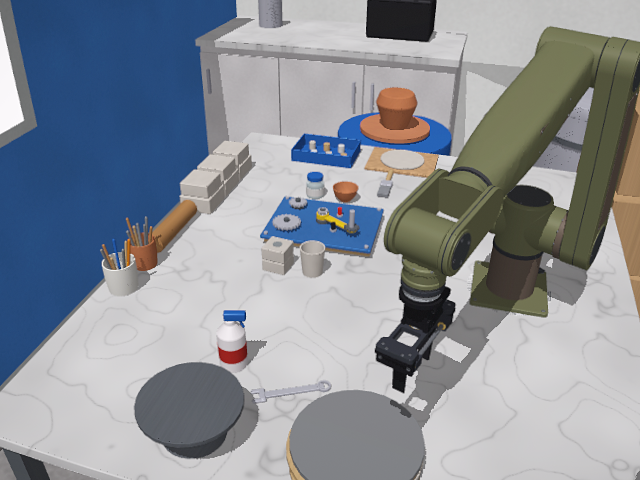

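The top view shows the blue plate at about (315–402, 181–292), the yellow hub near (357,233) and the spindle/sprocket near (340,268). In the side view the spindle stands at about (351,220). The cup (283,243) and mould (282,210) are left of the plate, with the bowl and jar to its right. Next I'll zoom in on both.

```bash
cat > h.py <<'E'
import numpy as np, cv2
from plant import robot
from scipy.spatial.transform import Rotation as R
def cam(c):
    k=robot.get_calibration(c); K=np.array([[k['fx'],0,k['cx']],[0,k['fy'],k['cy']],[0,0,1]])
    q=k['orientation']; return K,k['distortion'],k['eye'],R.from_quat([q[1],q[2],q[3],q[0]]).as_matrix()
def ray(c,uv):
    K,D,e,M=cam(c); p=cv2.undistortPoints(np.array([[uv]],float),K,D)[0,0]; return e,M@np.array([p[0],p[1],1])
def at(c,uv,z):
    e,d=ray(c,uv); return e+d*(z-e[2])/d[2]
def proj(c,P):
    K,D,e,M=cam(c); return cv2.projectPoints((np.atleast_2d(P)-e)@M,np.zeros(3),np.zeros(3),K,D)[0][:,0]
E
python3 - <<'E'
from h import *
t=cv2.imread("pics/top0.png")[175:300,300:420]; s=cv2.imread("pics/side0.png")[190:270,255:391]
t=cv2.resize(t,None,fx=4.6,fy=4.6,interpolation=cv2.INTER_CUBIC)
cv2.imwrite("pics/c1.png",t)
cv2.imwrite("pics/c2.png",cv2.resize(s,None,fx=5.8,fy=5.8,interpolation=cv2.INTER_CUBIC))
for n,uv,z in(("hub",(357,233),.08),("spin",(340,268),.122),("pl00",(315,183),.037),("pl10",(396,181),.037),("pl01",(318,291),.037),("pl11",(400,289),.037)): print(n,at("top",uv,z).round(4))
E
```

```text
hub [ 0.5772 -0.1464  0.08  ]
spin [ 0.4723 -0.0923  0.122 ]
pl00 [ 0.7368 -0.0231  0.037 ]
pl10 [ 0.7417 -0.2738  0.037 ]
pl01 [ 0.4059 -0.0293  0.037 ]
pl11 [ 0.4091 -0.2787  0.037 ]
```

View pics/c1.png

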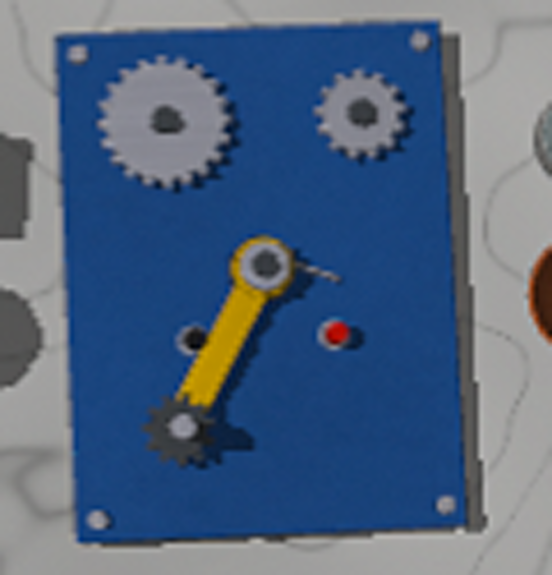

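View pics/c2.png

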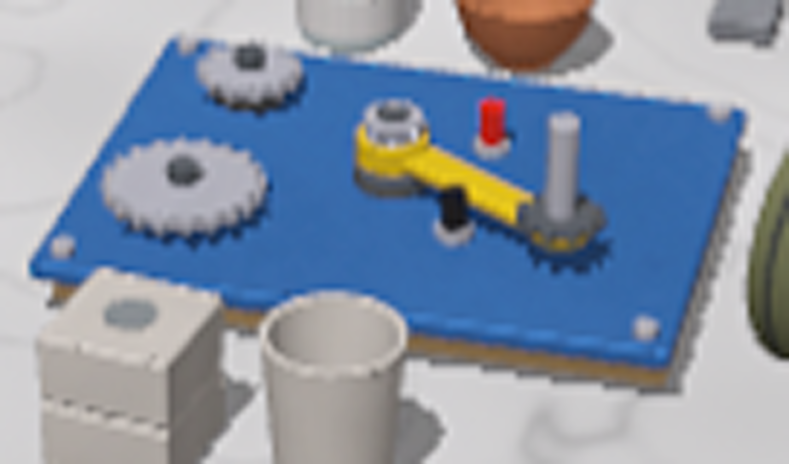

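Crop readings: spindle top is at top-view (339.8,267.8) and side-view (352.4,210.3). The hub is at top-view (357.8,232.4). The arm rests near the black stop, and nothing is in the way of the spindle.

```bash
cat >> h.py <<'E'
def tri(a,b):
    e1,d1=ray("top",a); e2,d2=ray("side",b)
    t=np.linalg.lstsq(np.c_[d1,-d2],e2-e1,rcond=None)[0]
    p,q=e1+t[0]*d1,e2+t[1]*d2; return (p+q)/2,np.linalg.norm(p-q)
def tool():
    s=robot.state(); q=s['orientation']; return s,s['ee_pos'],R.from_quat([q[1],q[2],q[3],q[0]]).as_matrix()
E
python3 - <<'E'
from h import *
c=lambda u,v:(300+u/4.6,175+v/4.6); d=lambda u,v:(255+u/5.8,190+v/5.8)
print("spin top",tri(c(183,427),d(565,118)), at("top",c(183,427),.122), at("side",d(565,118),.122), at("side",d(560,214),.068))
print("hub",tri(c(266,264),d(395,113)),at("top",c(266,264),.08),at("side",d(395,113),.08))
a=at("top",c(97,520),.04);b=at("top",c(78,53),.04);e=at("top",c(445,505),.04);f=at("top",c(420,40),.04)
print("unit x",np.arctan2(*(b-a)[[1,0]]),np.arctan2(*(f-e)[[1,0]]),np.arctan2(*(a-e)[[1,0]])-np.pi/2,(a+b+e+f)/4)
s,p,M=tool(); print(M.round(3))
for t in("raw_cup","raw_bowl","mould","glaze_jar"):
    r=robot.search_frame("top",t)[0]; B=r['bbox']; print(t,r['confidence'],at("top",((B[0]+B[2])/2,(B[1]+B[3])/2),.05).round(3))
E
```

```text
spin top (array([ 0.47301928, -0.09187635,  0.11846792]), np.float64(0.00017298142806324005)) [ 0.4728257  -0.09171347  0.122     ] [ 0.471808  -0.0858158  0.122    ] [ 0.47124471 -0.08067984  0.068     ]
hub (array([ 0.57923537, -0.14967376,  0.07243151]), np.float64(0.0009009083057280831)) [ 0.57896836 -0.14894103  0.08      ] [ 0.57528969 -0.13693162  0.08      ]
unit x 0.031105312910452886 0.032018532268210324 0.031420181231585964 [ 0.57368966 -0.14865982  0.04      ]
[[-0.952  0.306 -0.   ]
 [ 0.306  0.952 -0.   ]
 [-0.    -0.    -1.   ]]
raw_cup 0.87 [0.55  0.081 0.05 ]
raw_bowl 0.62 [ 0.555 -0.369  0.05 ]
mould 0.74 [0.645 0.076 0.05 ]
glaze_jar 0.67 [ 0.666 -0.374  0.05 ]
```

Emit:
servo_tool --pt "0 0 0 -0.3 -0.4 0 95" --pt "0 0 0 -0.6 -0.7 0 95" --pt "0 0 0 -0.75 -0.95 0 95" --pt "0 0 0 -0.75 -0.95 0 95" --pt "0 0 0 -0.75 -0.95 0 95" --pt "0 0 0 -0.75 -0.95 0 95" --pt "0 0 0 -0.75 -0.95 0 95" --pt "0 0 0 -0.75 -0.95 0 95"

```text
clock: 1.5
ee_pos: [0.2908, 0.3729, 0.1924]
orientation: [0.0, 0.155, 0.988, -0.0]
contact_force: [-0.4, -0.2, 0.1]
grip_width: 0.0951
gripper_force: 0.0
```

Emit:
servo_tool --pt "0 0 0 -0.75 -0.95 0 95" --pt "0 0 0 -0.75 -0.95 0 95" --pt "0 0 0 -0.75 -0.95 0 95" --pt "0 0 0 -0.75 -0.95 0 95" --pt "0 0 0 -0.75 -0.95 0 95" --pt "0 0 0 -0.75 -0.95 0 95" --pt "0 0 0 -0.75 -0.95 0 95" --pt "0 0 0 -0.75 -0.95 0 95"

```text
clock: 2.3
ee_pos: [0.3921, 0.101, 0.1925]
orientation: [0.0, 0.155, 0.988, 0.0]
contact_force: [1.4, 1.2, 0.1]
grip_width: 0.0949
gripper_force: 0.0
```

Emit:
servo_tool --pt "0 0 0 -0.85 -1 0 95" --pt "0 0 0 -0.85 -1 0 95" --pt "0 0 0 -0.85 -1 0 95" --pt "0 0 0 -0.85 -1 0 95" --pt "0 0 0 -0.73 -0.85 0 95" --pt "0 0 0 -0.4 -0.46 0 95" --pt "0 0 0.65 0 0 0 95" --pt "0 0 0.66 0 0 0 95"

```text
clock: 3.1
ee_pos: [0.4724, -0.0907, 0.1922]
orientation: [-0.0, 0.247, 0.969, 0.0]
contact_force: [0.1, 0.7, 0.2]
grip_width: 0.095
gripper_force: 0.0
```

Run:
```python
from h import *
im=robot.get_image("side"); im2=robot.get_image("top")
s,p,M=tool(); print(p.round(4),M.round(3)[:2],s['joint_positions'].round(3))
print(proj("side",p), ((np.array([.4728,-.0922])-p[:2])@M[:2,:2]).round(4))
print(robot.search_frame("side","spindle")[:1])
a=cv2.resize(im[130:255,270:430],None,fx=4.8,fy=4.8,interpolation=cv2.INTER_CUBIC)
cv2.imwrite("pics/c3.png",a)
```

```text
[ 0.4725 -0.0901  0.1923] [[-0.881  0.474 -0.   ]
 [ 0.474  0.881  0.   ]] [-0.3   -0.261  2.016  0.     1.388 -1.378]
[[353.40222286 188.49875129]] [-0.0013 -0.0017]
[{'bbox': [314.0, 204.8, 359.2, 231.3], 'confidence': 0.78}]
```

View pics/c3.png

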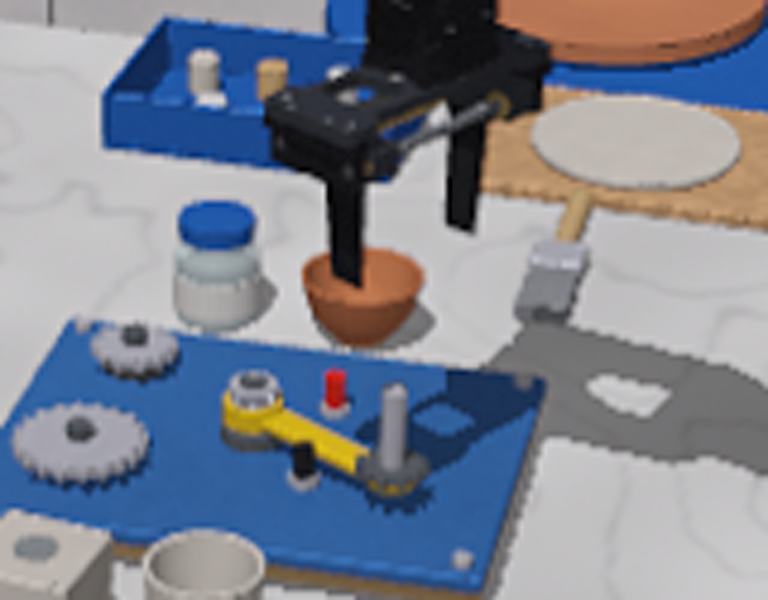

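The fingers straddle the spindle line: the tips are at crop (345,280) and (460,228), and the pin is at (393,390). Bystanders are clear, so I'm descending and closing.

Emit:
servo_tool --pt "0 0 0 -0.04 -0.06 0.5 95" --pt "0 0 0 0 0 0.8 95" --pt "0 0 0 0 0 0.8 95" --pt "0 0 0 0 0 0.8 95" --pt "0 0 0 0 0 0.6 95" --pt "0 0 0 0 0 0.2 95" --pt "0 0 0 0 0 0 95" --pt "0 0 0 0 0 0 40"

```text
clock: 4.05
ee_pos: [0.4736, -0.0925, 0.0821]
orientation: [0.001, 0.244, 0.97, -0.0]
contact_force: [-0.1, -0.5, 0.2]
grip_width: 0.0909
gripper_force: 0.0
```

Emit:
servo_tool --pt "0 0 0 0 0 0 40" --pt "0 0 0 0 0 0 30" --pt "0 0 0 0 0 0 20" --pt "0 0 0 0 0 0 10" --pt "0 0 0 0 0 0 5" --pt "0 0 0 0 0 0 5" --pt "0 0 0 0 0 0 5" --pt "0 0 0 0 0 0 5"

```text
clock: 4.85
ee_pos: [0.4731, -0.0924, 0.0814]
orientation: [-0.0, 0.244, 0.97, -0.0]
contact_force: [0.3, 0.6, 0.2]
grip_width: 0.0284
gripper_force: 0.0
```

Run:
```python
from h import *
s,p,M=tool(); print(s)
```

```text
{'clock': 4.85, 'joint_positions': array([-3.04321077e-01, -1.57268679e-01,  2.12158958e+00, -1.09434106e-05,
        1.17737413e+00, -1.38142351e+00]), 'dq': array([ 0.00045998, -0.00019952,  0.00047798,  0.00012091, -0.0001473 ,
        0.0010472 ]), 'tau': array([ 3.57652698e-04, -2.61711860e+01, -3.34298623e+01, -1.81516190e-02,
        8.80369102e-02, -4.88897712e-06]), 'ee_pos': array([ 0.47313707, -0.09242338,  0.08140102]), 'orientation': array([-5.13916554e-05,  2.44345668e-01,  9.69688193e-01, -2.10498461e-06]), 'contact_force': array([0.33095579, 0.59009944, 0.2303062 ]), 'moment': array([ 0.00609088,  0.04026699, -0.05346037]), 'gripper_force': 0.0, 'grip_width': 0.028437410340108212}
```

Emit:
servo_tool --pt "0 0 0 0 0 0 5" --pt "0 0 0 0 0 0 5" --pt "0 0 0 0 0 0 5" --pt "0 0 0 0 0 0 5" --pt "0 0 0 0 0 0 5" --pt "0 0 0 0 0 0 5" --pt "0 0 0 0 0 0 5" --pt "0 0 0 0 0 0 5"

```text
clock: 5.65
ee_pos: [0.4731, -0.0923, 0.0814]
orientation: [-0.0, 0.244, 0.97, 0.0]
contact_force: [1.2, 3.2, -1.2]
grip_width: 0.0154
gripper_force: 30.0
```

Emit:
servo_tool --pt "0 0 -0.3 -0.0035 -0.1675 0 5" --pt "0 0 -0.3 -0.0035 -0.1675 0 5" --pt "0 0 -0.3 -0.0035 -0.1675 0 5" --pt "0 0 -0.3 -0.0035 -0.1675 0 5" --pt "0 0 -0.3 -0.0035 -0.1675 0 5" --pt "0 0 -0.3 -0.0035 -0.1675 0 5" --pt "0 0 -0.3 -0.0035 -0.1675 0 5" --pt "0 0 -0.3 -0.0035 -0.1675 0 5"

```text
clock: 6.45
ee_pos: [0.4611, -0.1298, 0.0814]
orientation: [0.001, 0.079, 0.997, 0.001]
contact_force: [5.3, 5.1, -2.9]
grip_width: 0.0152
gripper_force: 30.0
```

```bash
cat >> h.py <<'E'
def rep():
    s,p,M=tool(); d=p[:2]-[.5785,-.149]; a=np.arctan2(d[1],d[0])%(2*np.pi)
    print("arm angle",(a-2.648).round(4),"r",np.hypot(*d).round(4),"tool yaw",(np.arctan2(M[1,1],M[0,1])-1.077).round(4)%(2*np.pi),"z",p[2].round(4),
      "F tool",(M.T@s['contact_force']).round(2),s['moment'].round(2),"grip",s['grip_width'].round(4),s['gripper_force'],"q6",s['joint_positions'][5].round(3),s['clock'])
E
python3 -c "from h import *; rep()"
```

```text
Traceback (most recent call last):
  File "h.py", line 22, in rep
    "F tool",(M.T@s['contact_force']).round(2),s['moment'].round(2),"grip",s['grip_width'].round(4),s['gripper_force'],"q6",s['joint_positions'][5].round(3),s['clock'])
                                                                           ^^^^^^^^^^^^^^^^^^^^^
AttributeError: 'float' object has no attribute 'round'
```

Emit:
servo_tool --pt "0 0 -0.3 -0.0035 -0.1675 0 5" --pt "0 0 -0.3 -0.0035 -0.1675 0 5" --pt "0 0 -0.3 -0.0035 -0.1675 0 5" --pt "0 0 -0.3 -0.0035 -0.1675 0 5" --pt "0 0 -0.3 -0.0035 -0.1675 0 5" --pt "0 0 -0.3 -0.0035 -0.1675 0 5" --pt "0 0 -0.3 -0.0035 -0.1675 0 5" --pt "0 0 -0.3 -0.0035 -0.1675 0 5"

```text
clock: 7.25
ee_pos: [0.4616, -0.1689, 0.0814]
orientation: [0.001, -0.088, 0.996, 0.002]
contact_force: [5.6, 9.3, -1.2]
grip_width: 0.0154
gripper_force: 30.0
```

```bash
sed -i "s/s\['grip_width'\].round(4)/round(s['grip_width'],4)/" h.py; python3 -c "from h import *; rep()"
```

```text
arm angle 0.6619 r 0.1186 tool yaw 0.671 z 0.0814 F tool [-7.12  8.16  1.22] [ 1.64 -0.91 -0.08] grip 0.0154 30.002407729625702 q6 -2.213 7.25
```

Emit:
servo_tool --pt "0 0 -0.3 -0.012 -0.1675 0 5" --pt "0 0 -0.3 -0.012 -0.1675 0 5" --pt "0 0 -0.3 -0.012 -0.1675 0 5" --pt "0 0 -0.3 -0.012 -0.1675 0 5" --pt "0 0 -0.3 -0.012 -0.1675 0 5" --pt "0 0 -0.3 -0.012 -0.1675 0 5" --pt "0 0 -0.3 -0.0035 -0.1675 0 5" --pt "0 0 -0.3 -0.0035 -0.1675 0 5"

```text
clock: 8.05
ee_pos: [0.4745, -0.2059, 0.0814]
orientation: [-0.001, -0.253, 0.967, 0.003]
contact_force: [-3.5, 10.3, 5.2]
grip_width: 0.0152
gripper_force: 30.0
```

```bash
python3 -c "from h import *; rep()"
```

```text
arm angle 0.994 r 0.1185 tool yaw 1.0063 z 0.0814 F tool [-1.99 10.77 -5.13] [ 1.66  0.49 -0.27] grip 0.0152 30.016773641109467 q6 -2.599 8.05
```

Emit:
servo_tool --pt "0 0 -0.15 -0.001 -0.084 0 5" --pt "0 0 -0.15 -0.001 -0.084 0 5" --pt "0 0 0 -0.001 -0.05 0 5" --pt "0 0 0 0 -0.04 0 5" --pt "0 0 0 0 -0.02 0 5" --pt "0 0 0 0 0 0 5" --pt "0 0 0 0 0 0 5" --pt "0 0 0 0 0 0 5"

```text
clock: 8.85
ee_pos: [0.478, -0.2119, 0.0813]
orientation: [-0.002, -0.273, 0.962, 0.004]
contact_force: [-4.8, 11.9, 7.1]
grip_width: 0.0148
gripper_force: 30.0
```

```bash
python3 -c "from h import *; rep()"
```

```text
arm angle 1.0533 r 0.1185 tool yaw 1.047 z 0.0813 F tool [-2.18 12.69 -6.99] [ 2.17  0.92 -0.07] grip 0.0148 30.035286247730255 q6 -2.647 8.85
```

Emit:
servo_tool --pt "0 0 0 0 -0.04 0 5" --pt "0 0 0 0 -0.04 0 5" --pt "0 0 0 0 0 0 5" --pt "0 0 0 0 0 0 5" --pt "0 0 0 0 0 0 5" --pt "0 0 0 0 0 0 5" --pt "0 0 0 0 0 0 5" --pt "0 0 0 0 0 0 5"

```text
clock: 9.65
ee_pos: [0.4781, -0.2121, 0.0813]
orientation: [-0.003, -0.273, 0.962, 0.006]
contact_force: [-9.1, 17.5, 12.3]
grip_width: 0.0153
gripper_force: 30.1
```

Run:
```python
from h import *
rep(); im=robot.get_image("side")
cv2.imwrite("pics/c4.png",cv2.resize(im[165:265,265:405],None,fx=5.6,fy=5.6,interpolation=cv2.INTER_CUBIC))
```

```text
arm angle 1.055 r 0.1186 tool yaw 1.0471 z 0.0813 F tool [ -1.44  19.83 -12.03] [ 3.12  1.56 -0.04] grip 0.0153 30.093875527381897 q6 -2.649 9.65
```

View pics/c4.png

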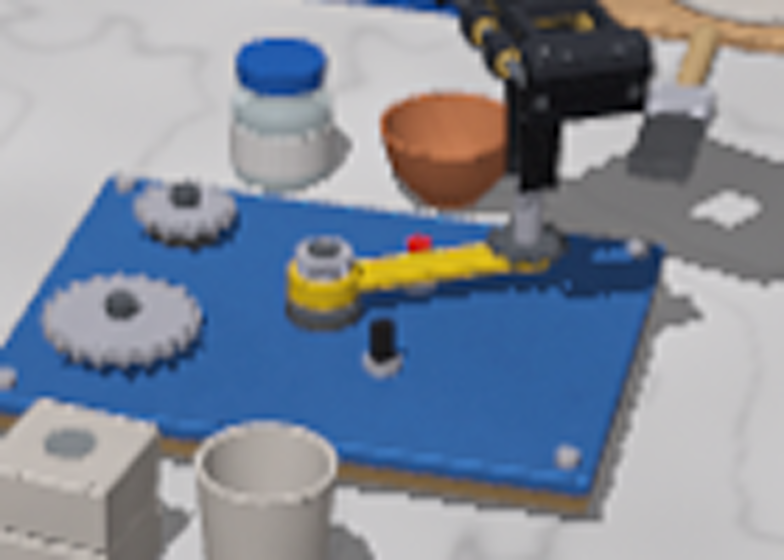

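The yellow bar rests on the red pin (420,245) and the extra push only raised the force, so it's at the red stop. Now easing it back.

Emit:
servo_tool --pt "0 0 0 0 0.05 0 5" --pt "0 0 0 0 0.05 0 5" --pt "0 0 0 0 0.05 0 5" --pt "0 0 0 0 0.04 0 5" --pt "0 0 0.25 -0.0024 0.1396 0 5" --pt "0 0 0.25 -0.0024 0.1396 0 5" --pt "0 0 0.25 -0.0024 0.1396 0 5" --pt "0 0 0.25 -0.0024 0.1396 0 5"

```text
clock: 10.5
ee_pos: [0.4696, -0.1958, 0.0814]
orientation: [-0.001, -0.204, 0.979, 0.002]
contact_force: [-0.1, 7.3, 2.4]
grip_width: 0.0152
gripper_force: 30.0
```

Emit:
servo_tool --pt "0 0 0.25 -0.0024 0.1396 0 5" --pt "0 0 0.25 -0.0024 0.1396 0 5" --pt "0 0 0.25 -0.0024 0.1396 0 5" --pt "0 0 0.25 -0.0024 0.1396 0 5" --pt "0 0 0.25 -0.0024 0.1396 0 5" --pt "0 0 0.25 -0.0024 0.1396 0 5" --pt "0 0 0.25 0 0.1396 0 5" --pt "0 0 0.25 0 0.1396 0 5"

```text
clock: 11.3
ee_pos: [0.4608, -0.1641, 0.0814]
orientation: [-0.001, -0.066, 0.998, 0.001]
contact_force: [-0.1, 4.5, 0.4]
grip_width: 0.015
gripper_force: 30.0
```

```bash
python3 -c "from h import *; rep()"
```

```text
arm angle 0.6211 r 0.1187 tool yaw 0.6265 z 0.0814 F tool [-0.51  4.5  -0.42] [ 0.95 -0.16 -0.07] grip 0.015 30.00028520822525 q6 -2.157 11.3
```

18 rows remain to home.

Emit:
servo_tool --pt "0 0 0.25 0 0.1396 0 5" --pt "0 0 0.25 0 0.1396 0 5" --pt "0 0 0.25 0 0.1396 0 5" --pt "0 0 0.25 0 0.1396 0 5" --pt "0 0 0.25 0 0.1396 0 5" --pt "0 0 0.25 0 0.1396 0 5" --pt "0 0 0.25 0 0.1396 0 5" --pt "0 0 0.25 0 0.1396 0 5"

```text
clock: 12.1
ee_pos: [0.4608, -0.1312, 0.0814]
orientation: [-0.0, 0.073, 0.997, 0.0]
contact_force: [2.0, 3.3, -1.3]
grip_width: 0.0152
gripper_force: 30.0
```

Emit:
servo_tool --pt "0 0 0.25 0 0.1396 0 5" --pt "0 0 0.25 0 0.1396 0 5" --pt "0 0 0.25 0 0.1396 0 5" --pt "0 0 0.25 0 0.1396 0 5" --pt "0 0 0.25 0 0.1396 0 5" --pt "0 0 0.25 0 0.1396 0 5" --pt "0 0 0.25 0 0.1396 0 5" --pt "0 0 0.25 0 0.1396 0 5"

```text
clock: 12.9
ee_pos: [0.4697, -0.0995, 0.0814]
orientation: [0.0, 0.211, 0.977, -0.0]
contact_force: [1.6, 1.6, -0.6]
grip_width: 0.0149
gripper_force: 30.0
```

Emit:
servo_tool --pt "0 0 0.15 0 0.084 0 5" --pt "0 0 0.15 0 0.084 0 5" --pt "0 0 0.1 0 0.056 0 5" --pt "0 0 0.1 0 0.056 0 5" --pt "0 0 0 0 0 0 5" --pt "0 0 0 0 0 0 5" --pt "0 0 0 0 0 0 5" --pt "0 0 0 0 0 0 5"

```text
clock: 13.7
ee_pos: [0.4734, -0.0919, 0.0814]
orientation: [0.0, 0.244, 0.97, 0.0]
contact_force: [2.8, 1.9, -2.8]
grip_width: 0.0153
gripper_force: 30.0
```

```bash
python3 -c "from h import *; rep()"
```

```text
arm angle -0.0041 r 0.1196 tool yaw 0.0 z 0.0814 F tool [-1.63  2.98  2.76] [ 0.46 -0.38  0.05] grip 0.0153 29.999673664569855 q6 -1.38 13.7
```

Emit:
servo_tool --pt "0 0 0 0 0.03 0 5" --pt "0 0 0 0 0.03 0 5" --pt "0 0 0 0 0 0 5" --pt "0 0 0 0 0 0 5" --pt "0 0 0 0 0 0 5" --pt "0 0 0 0 0 0 5" --pt "0 0 0 0 0 0 5" --pt "0 0 0 0 0 0 5"

```text
clock: 14.5
ee_pos: [0.4741, -0.0905, 0.0815]
orientation: [-0.0, 0.244, 0.97, -0.0]
contact_force: [1.6, -0.7, -2.2]
grip_width: 0.0152
gripper_force: 30.0
```

```bash
python3 -c "from h import *; rep()"
```

```text
arm angle -0.0175 r 0.1197 tool yaw 0.0001 z 0.0815 F tool [-1.76  0.2   2.24] [-0.19 -0.16 -0.05] grip 0.0152 29.999855160713196 q6 -1.376 14.5
```

The load has moved from the gripper to the black stop (force 3 → 0.2 N), so the arm is home and at rest. Winding again.

Emit:
servo_tool --pt "0 0 0 0 -0.06 0 5" --pt "0 0 -0.3 -0.0035 -0.1675 0 5" --pt "0 0 -0.3 -0.0035 -0.1675 0 5" --pt "0 0 -0.3 -0.0035 -0.1675 0 5" --pt "0 0 -0.3 -0.0035 -0.1675 0 5" --pt "0 0 -0.3 -0.0035 -0.1675 0 5" --pt "0 0 -0.3 -0.0035 -0.1675 0 5" --pt "0 0 -0.3 -0.0035 -0.1675 0 5"

```text
clock: 15.3
ee_pos: [0.4621, -0.1237, 0.0814]
orientation: [0.001, 0.099, 0.995, 0.002]
contact_force: [3.9, 5.1, -2.9]
grip_width: 0.0153
gripper_force: 30.0
```

Emit:
servo_tool --pt "0 0 -0.3 -0.0035 -0.1675 0 5" --pt "0 0 -0.3 -0.0035 -0.1675 0 5" --pt "0 0 -0.3 -0.0085 -0.1675 0 5" --pt "0 0 -0.3 -0.0085 -0.1675 0 5" --pt "0 0 -0.3 -0.0085 -0.1675 0 5" --pt "0 0 -0.3 -0.0085 -0.1675 0 5" --pt "0 0 -0.3 -0.0085 -0.1675 0 5" --pt "0 0 -0.3 -0.0085 -0.1675 0 5"

```text
clock: 16.1
ee_pos: [0.4606, -0.1628, 0.0814]
orientation: [-0.0, -0.068, 0.998, 0.002]
contact_force: [-0.2, 7.2, 1.0]
grip_width: 0.0151
gripper_force: 30.0
```

Emit:
servo_tool --pt "0 0 -0.3 -0.0085 -0.1675 0 5" --pt "0 0 -0.3 -0.0085 -0.1675 0 5" --pt "0 0 -0.3 -0.0085 -0.1675 0 5" --pt "0 0 -0.3 -0.0085 -0.1675 0 5" --pt "0 0 -0.3 -0.0035 -0.1675 0 5" --pt "0 0 -0.3 -0.0035 -0.1675 0 5" --pt "0 0 -0.3 -0.0035 -0.1675 0 5" --pt "0 0 -0.3 -0.0035 -0.1675 0 5"

```text
clock: 16.9
ee_pos: [0.4719, -0.2007, 0.0814]
orientation: [-0.002, -0.233, 0.972, 0.003]
contact_force: [-5.0, 8.0, 4.6]
grip_width: 0.0152
gripper_force: 30.0
```

Emit:
servo_tool --pt "0 0 -0.3 -0.0035 -0.1675 0 5" --pt "0 0 -0.15 -0.001 -0.084 0 5" --pt "0 0 -0.15 -0.001 -0.084 0 5" --pt "0 0 0 0 -0.05 0 5" --pt "0 0 0 0 -0.05 0 5" --pt "0 0 0 0 -0.05 0 5" --pt "0 0 0 0 -0.03 0 5" --pt "0 0 0 0 0 0 5"

```text
clock: 17.7
ee_pos: [0.4781, -0.212, 0.0813]
orientation: [-0.003, -0.273, 0.962, 0.006]
contact_force: [-10.8, 14.6, 11.1]
grip_width: 0.0151
gripper_force: 30.1
```

Emit:
servo_tool --pt "0 0 0 0 0 0 5" --pt "0 0 0 0 0 0 5" --pt "0 0 0 0 0 0 5" --pt "0 0 0 0 0 0 5" --pt "0 0 0 0 0 0 5" --pt "0 0 0 0 0 0 5" --pt "0 0 0 0 0 0 5" --pt "0 0 0 0 0 0 5"

```text
clock: 18.5
ee_pos: [0.4781, -0.212, 0.0813]
orientation: [-0.003, -0.273, 0.962, 0.006]
contact_force: [-9.9, 14.0, 10.7]
grip_width: 0.0154
gripper_force: 30.1
```

Run:
```python
from h import *
rep(); im=robot.get_image("side")
cv2.imwrite("pics/c5.png",cv2.resize(im[165:265,265:405],None,fx=5.6,fy=5.6,interpolation=cv2.INTER_CUBIC))
```

```text
arm angle 1.0539 r 0.1186 tool yaw 1.0475 z 0.0813 F tool [  1.07  17.19 -10.49] [ 2.39  1.72 -0.05] grip 0.0154 30.082511007785797 q6 -2.649 18.5
```

View pics/c5.png

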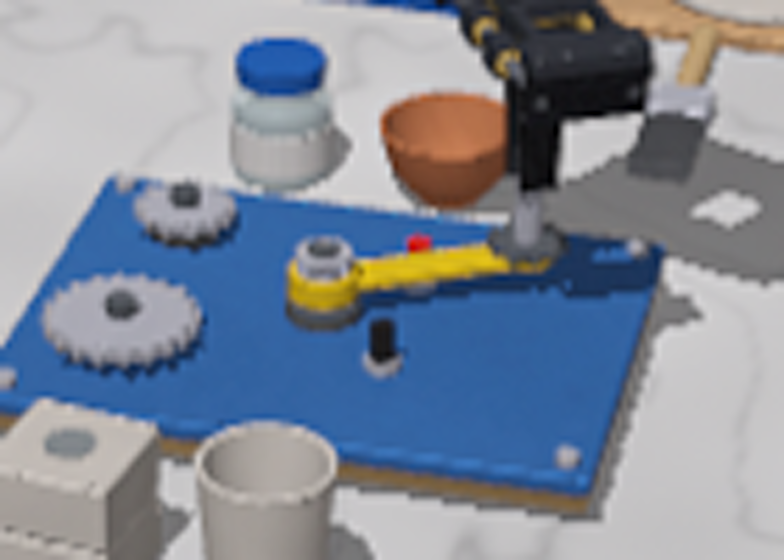

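The arm is on the red stop again, with the bar against the red pin at (420,245). The gripper is holding it with about 17 N sideways, and the bystanders in view haven't moved.

```bash
python3 -c "from plant import robot; print(robot.hand_in())"
```

```text
the job is handed in; nothing more can be done
None
```

The tensioner arm was wound to the red stop, eased back home to the black stop, and wound to the red stop again; the job was handed in at about 18.5 s with the gripper still holding it there at about 17 N (no verdict was returned).

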